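# Pump up the sole press

### The job

Get the sole press up to pressure: push the pump's release lever right over to its stop, away from the robot, then press the pump's plunger down and let it up again, stroke after stroke, until the slim indicator pin beside it stands fully out. Pushing and pressing with the fingertips is all it takes: keep off the pin itself, let the plunger come up again at the end, and do not lift or shift the other things on the bench.

Things in the scene. Friction and masses are not known exactly. Their poses are not given: they have to be found in the camera images.
- unit: Press unit, bolted down: dark plate 300 x 490 x 12 mm, grey pump block (125 x 155 mm, top 92 mm above the bench); on its left (+y) a shoe in a press, centre 245 mm off, 177 mm high. Origin: on the bench below the plunger's axis; x away from the robot, y to its left, turned up to 20 degrees. In its frame: plunger axis at x 0, y 0; pin axis x 0, y 55 mm; lever pivot x 0, y -85, z 62 mm.
- plunger_top (a point): Centre of the flat top of the plunger's round black button (44 mm across, 12 mm thick), 148 mm above the bench when up; on a steel stem in a collar in the middle of the pump block. It sinks with the plunger; the axes are the unit's.
- plunger (a joint): Plunger travel in m: 0 up, 0.030 fully down. Spring: 6 N at the top, about 15 N fully down with the pump's work; it comes up by itself when let go. With the release lever over, each full stroke (at least 25 mm down, then all the way up) raises the pin by up to 10 mm; shorter strokes by less or not at all.
- pin_tip (a point): Top of the indicator pin, a plain steel pin 12 mm thick in a brass collar (28 mm across, top 104 mm above the bench) on the pump block, on the plunger's side towards the shoe press. 107 mm above the bench when in, 155 mm when fully out. Not to be touched.
- pin (a joint): How far the pin is out, in m: starts at 0 to 0.018; rises only as the pump is worked with the release lever over, and stays there; 0.048 fully out, reached by a last stroke that goes fully down. Counts as fully out from 0.044, when the dark band round its foot is wholly above the collar. More pumping does no harm.
- release_knob (a point): Centre of the black ball (26 mm across) at the tip of the release lever, a steel rod 10 mm thick that stands up from the right-hand (-y) side of the pump block and swings in the unit's x-z plane about a pivot 62 mm above the bench, 72 mm from the ball.
- release (a joint): Release lever angle in rad: 0 leaning 0.5 rad towards the robot (open: the pump does nothing), 1.0 leaning 0.5 rad away from the robot, at its stop (shut). It starts between 0 and 0.25, takes about 2 N at the ball to push, and stays where it is left. Counts as over from 0.85.
- polish_tin: Bystander: flat round metal tin 72 mm across, 26 mm high, on the unit's plate in front of the pump block. Origin under its centre.
- tack_jar: Bystander: small jar 44 mm across, 75 mm high, on the unit's plate between the pump block and the shoe press. Origin under its centre.
- hammer: Bystander: hammer lying on the bench on the robot's right. Origin on the bench near its middle.
- glue_can: Bystander: yellow can 84 mm across, 110 mm high, standing on the bench at the far right or far left. Origin under its centre.
- shoe_brush: Bystander: wooden brush 170 x 50 x 45 mm on the bench on the left. Origin under its centre.
- heel_lifts: Bystander: pile of rubber heel pieces about 75 x 60 x 32 mm on the bench at the near left. Origin under it.
- cleaner_bottle: Bystander: blue bottle 56 mm across, 150 mm high, standing on the bench at the far left or far right. Origin under its centre.

How it is judged:
By the outcome, as a careful person would: the job done as asked, in the order asked, and still so for the second after the job is handed in, with the robot touching nothing.
It also fails if it takes over 48 s, if anything falls off the work surface, if the arm or the gripper's body presses on something with over 40 N, if the wrist force passes 120 N, or if a joint passes its speed limit or range.

### The arm

A 6-joint arm with a two-finger parallel gripper is mounted at the origin on the work surface. World frame = base frame: x ahead of the robot, y to its left, z up, the work surface at z = 0. Lengths are in m, angles in rad, forces in N, time in s.
With the tool pointing down it reaches from about 0.35 to 0.775 m from the base axis. Payload 5.5 kg.
Tool frame: the origin (TCP) lies midway between the tips of the shut fingers; the grasp point (between the pads) lies 19 mm behind it; z points along the fingers, y is the line along which they close (so a half turn about z gives the same grasp; the last joint's range is limited). The gripper opens to 85 mm and grips with 20 to 120 N. Pads are 22 mm wide; open, the fingers measure 114 mm over their backs; the gripper's body (76 mm by 85 mm) begins 54 mm behind the grasp point. The pads swing forward as they close: fully open they stand 13 mm farther back than shut.
Start: joints at [-0.14, 0.313, 0.046, 1.304, 0, 1.431], TCP at [0.575, -0, 0.231] pointing down, gripper open.
Joint ranges: [-2.76, 2.76], [-0.86, 1.69], [-1.03, 1.26], [-2.2, 2.34], [-1.47, 1.5], [-3.14, 3.14]. Speed limits (rad/s): [2.57, 2.57, 3.14, 3.14, 3.14, 3.14].

### API

Orientations are given as a unit quaternion [w, x, y, z].
In Python, from workcell import env gives the robot as it stands. The module is installed in compiled form; this text tells all that it offers.
- The arm moves only by the tool servo_tool, never from a script. Its argument "increments" is a list of rows, each an object of numbers: "grip": the closure, from 0 (fully open) to 1 (shut); "x", "y", "z": the shift along the tool's x, y, z in mm; "roll": the turn about the tool's z in degrees. In form: [{"grip": .., "x": .., "y": .., "z": .., "roll": ..}, ...]. A call has 1 to 5 rows; each row shifts and turns the commanded pose from where the row before left it, along the tool's axes as they then stand; what a row does not reach is not made up. A row lasts 1/12 s, in which the tool goes at most 41.7 mm and 7.16 degrees, less where a joint would pass 70% of its speed; a pose out of reach is approached as far as the arm can. A call is refused whole if a number of a shift passes 41.7 or a number of a turn 7.16, either way. A call with a gripper value outside its range is refused whole. The fingers move at their own pace and stop on an object; "grip_force" is the grip in N (left out, the last holds). Time passes only in rows, so rows that do not move let the fingers close. It gives the time, the measured TCP pose, the force, the opening and the grip force at its end, in the units of the state.
- env.get_state(): the state, without advancing time (a new reading comes with each control period).
- env.read_camera(name): name is "scene" or "side" or "wrist"; returns the picture (384x512x3 uint8, red, green, blue); there is no depth.
- env.get_calibration(name): a dict with "vertical_fov" (degrees; the focal length in pixels is half the picture's height over the tangent of half this angle, whatever the lens; pixels are square), "cx", "cy" (the principal point, pixels), "rvec" (rotation vector, rad) and "tvec" (3), from world to camera coordinates, as OpenCV has them; the wrist camera has in their place "tool_from_camera" (4x4, takes a point from camera to tool coordinates, whose origin is the TCP and whose axes are the flange's). Camera axes: x right, y down, z forward; pixel columns grow to the right and rows downward; lengths in m; the calibration is good to about 2 mm. A picture is of the moment at which its call begins: read the wrist's pose just before it. get_calibration takes no time and is no camera call.
- env.hand_in(): hands the job in; it is judged then, once.
The state is a dict: "clock": time; "joint_pos": joint angles; "qvel": joint speeds; "tau": joint torques, N m; "tcp_pos": TCP position; "orientation": TCP orientation; "wrist_force": force on the tool from outside, world axes, zero at the start; "ft_torque": the same for the moment, N m; "finger_gap": finger opening in m; "grip_force": force on a finger pad.
Only numpy, scipy, OpenCV 4.12 (cv2) and the standard library are available. Lean on these libraries where they do the work, as an engineer would, in place of code of your own. Each camera call takes 0.05 s, during which the arm holds its last target. There are 200 camera calls.

## Working session

There is one attempt and no reset: what is moved stays moved. The work goes in short steps, Python scripts to look and compute and a tool call to move; the robot and the scene stay as the last step left them, time stands still between calls to the robot, and variables do not carry over. Pictures are saved under pics/ and viewed, at most 10 in all, crops included, and the job is handed in when it is done.

Besides the shell and the picture viewer there is one more tool, called as name(argument=value, ...) on one line, values as JSON. servo_tool: Moves the arm, as the interface text tells. Its arguments: {"type":"object","properties":{"increments":{"type":"array"},"grip_force":{"type":"number"}},"required":["increments"]}

```bash
mkdir -p pics; cat > h.py <<'E'
import numpy as np, cv2
from workcell import env
def cal(n):
    c=env.get_calibration(n); f=192/np.tan(np.radians(c["vertical_fov"])/2)
    K=np.array([[f,0,c["cx"]],[0,f,c["cy"]],[0,0,1]]); return c,K
def ray(n,u,v):
    c,K=cal(n); R=cv2.Rodrigues(np.array(c["rvec"],float))[0]; t=np.array(c["tvec"],float).ravel()
    return -R.T@t, R.T@np.linalg.inv(K)@[u,v,1]
def onz(n,u,v,z):
    o,d=ray(n,u,v); return o+d*(z-o[2])/d[2]
def proj(n,p):
    c,K=cal(n); return cv2.projectPoints(np.array(p,float).reshape(-1,1,3),np.array(c["rvec"],float),np.array(c["tvec"],float),K,None)[0].reshape(-1,2)
E
python3 - <<'E'
from h import *
a=env.read_camera("scene");b=env.read_camera("side")
np.save("a.npy",a);np.save("b.npy",b)
for n,i in(("a",a),("b",b)): cv2.imwrite(f"pics/{n}.png",cv2.resize(i[:,:,::-1],(800,600),interpolation=cv2.INTER_CUBIC))
print({k:env.get_calibration(n) for k,n in((1,"scene"),(2,"side"))}); print(env.get_state())
for n in("scene","side"): print(ray(n,256,192))
E
```

```text
{1: {'vertical_fov': 51.82901774393974, 'cx': 256.22825324561694, 'cy': 189.04574720123261, 'rvec': array([ 1.37477069,  1.95559392, -1.02668607]), 'tvec': array([ 0.20346516, -0.17705338,  1.8130852 ])}, 2: {'vertical_fov': 44.03119022882177, 'cx': 259.7352150393332, 'cy': 192.56600883479715, 'rvec': array([ 0.71540262, -2.46657325,  1.26776428]), 'tvec': array([0.41195306, 0.24912533, 1.55032021])}}
{'clock': 0.1, 'joint_pos': array([-1.39607541e-01,  3.13892564e-01,  4.51117951e-02,  1.30360780e+00,
        1.97530453e-06,  1.43116390e+00]), 'qvel': array([-0.00151711, -0.00326545,  0.00415519,  0.00122067, -0.00120963,
        0.0001415 ]), 'tau': array([ 3.58776997e-03, -4.81727242e+01,  2.99244744e+01,  1.27543980e-02,
       -1.12281841e-04,  1.60051752e-05]), 'tcp_pos': array([5.74551137e-01, 4.97094280e-05, 2.30524525e-01]), 'orientation': array([-6.36403185e-04,  7.07097757e-01,  7.07115357e-01, -4.78333858e-04]), 'wrist_force': array([ 0.33629265, -0.15982383,  0.95756566]), 'ft_torque': array([-0.03769396,  0.04733621,  0.00762892]), 'grip_force': 0.0, 'finger_gap': 0.08522198429994018}
(array([1.56675564, 0.34914418, 0.88509831]), array([-0.76965538, -0.27851008, -0.5745598 ]))
(array([-0.28134048,  1.15420587,  1.10630821]), array([ 0.45979176, -0.6757123 , -0.57625318]))
```

View pics/a.png

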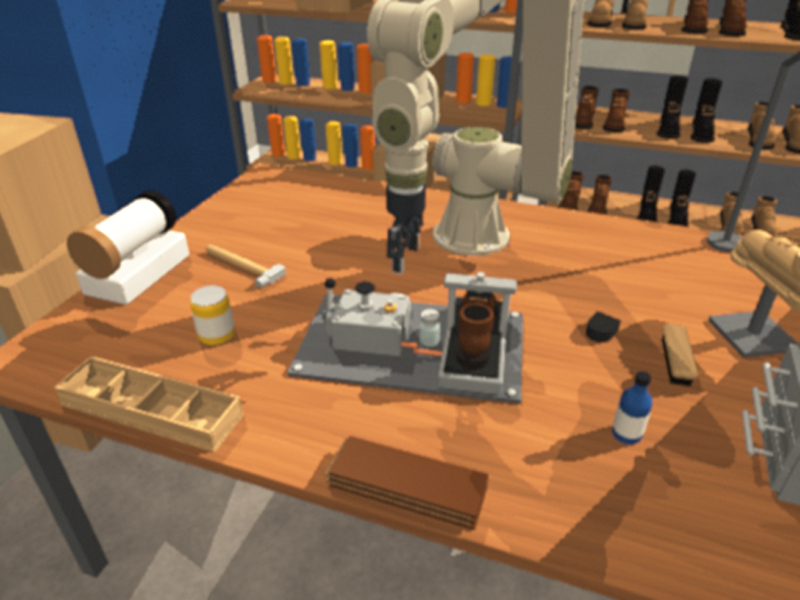

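View pics/b.png

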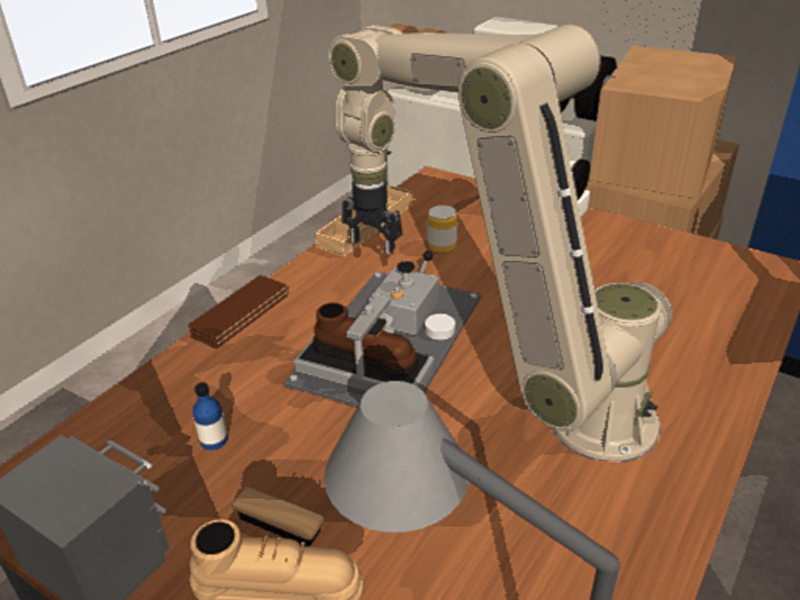

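The scene view shows the button near (366,289), knob (330,285) and brass collar (390,308). The side view has them near (405,267), (428,256) and (397,295). All are at 800x600 scale. Next I'll refine these with masks.

```bash
python3 - <<'E'
from h import *
s=512/800
def blob(im,u,v,r,f):
    u*=s;v*=s;m=f(im.astype(int)).astype(np.uint8)
    n,l,st,c=cv2.connectedComponentsWithStats(m)
    k=[i for i in range(1,n) if np.hypot(*(c[i]-[u,v]))<r and st[i,4]>4]
    return [(c[i].round(1),st[i]) for i in k]
dark=lambda i:i.max(2)<60
brass=lambda i:(i[:,:,0]-i[:,:,2]>70)&(i[:,:,0]>150)
for n,f,pts in(("scene","a",[(366,289),(330,285),(390,308)]),("side","b",[(405,267),(428,256),(397,295)])):
    im=np.load(f+".npy")
    for p,z,g in zip(pts,(.142,.128,.104),(dark,dark,brass)):
        for c,st in blob(im,*p,12,g): print(n,p,c,st,onz(n,*c,z).round(4))
a=np.load("a.npy")[150:250,180:345];b=np.load("b.npy")[140:265,180:312]
cv2.imwrite("pics/c.png",np.hstack([cv2.resize(x[:,:,::-1],(400,int(400*x.shape[0]/x.shape[1])),interpolation=cv2.INTER_CUBIC)[:242] for x in(a,b)]))
E
```

```text
scene (366, 289) [233.1 184. ] [228 181  11   7  51] [ 0.5533 -0.0997  0.142 ]
scene (330, 285) [210.9 181.2] [209 179   5   5  21] [ 0.5441 -0.1873  0.128 ]
scene (390, 308) [249.6 196.4] [246 194   8   6  34] [ 0.5521 -0.0411  0.104 ]
side (405, 267) [259.4 170.6] [255 168  10   7  56] [ 0.5538 -0.1     0.142 ]
side (428, 256) [273.6 163.4] [271 161   6   6  29] [ 0.5468 -0.1907  0.128 ]
side (397, 295) [253.9 188.4] [251 186   7   6  31] [ 0.5377 -0.0364  0.104 ]
```

View pics/c.png

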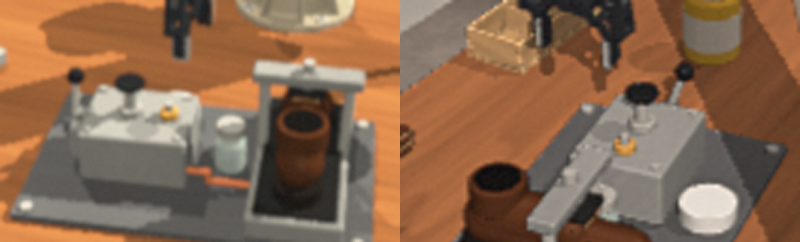

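The crop shows the lever leaning towards the robot, the button free, the pin low, and two far plate bolts at crop (25,205) and (357,235). Those bolts give the yaw.

```bash
python3 - <<'E'
from h import *
a=np.load("a.npy"); 
def bolt(n,im,u,v,r=6):
    u0,v0=int(u)-r,int(v)-r; p=im[v0:v0+2*r,u0:u0+2*r].min(2); m=p>p.max()*.82
    y,x=np.nonzero(m); return x.mean()+u0,y.mean()+v0,m.sum()
P=[]
for u,v in((190.3,234.6),(327.3,246.9)):
    x,y,k=bolt("scene",a,u,v); p=onz("scene",x,y,.016); P.append(p); print(x,y,k,p.round(4))
d=P[1]-P[0]; print(np.linalg.norm(d),"yaw",np.degrees(np.arctan2(-d[0],d[1])))
def tri(q1,q2):
    o1,d1=ray("scene",*q1);o2,d2=ray("side",*q2)
    s,t=np.linalg.lstsq(np.c_[d1,-d2],o2-o1,rcond=None)[0]; A=o1+s*d1;B=o2+t*d2; return (A+B)/2,np.linalg.norm(A-B)
pl=(np.array([.5535,-.100,0]))
for nm,q1,q2 in(("btn",(233.1,184),(259.4,170.6)),("knob",(210.9,181.2),(273.6,163.4)),("brass",(249.6,196.4),(253.9,188.4))):
    p,e=tri(q1,q2); print(nm,p.round(4),e.round(4))
    for y in(0,6,12):
        c,s_=np.cos(np.radians(y)),np.sin(np.radians(y)); w=p-pl; print("  yaw",y,"unit",[round(c*w[0]+s_*w[1],4),round(-s_*w[0]+c*w[1],4)])
E
```

```text
190.5 234.2 10 [ 0.7054 -0.1941  0.016 ]
327.3636363636364 250.0909090909091 11 [0.627  0.2487 0.016 ]
0.44970244279014815 yaw 10.043095071422155
btn [ 0.5536 -0.0996  0.1423] 0.0001
  yaw 0 unit [np.float64(0.0001), np.float64(0.0004)]
  yaw 6 unit [np.float64(0.0001), np.float64(0.0004)]
  yaw 12 unit [np.float64(0.0001), np.float64(0.0004)]
knob [ 0.5452 -0.1872  0.1295] 0.0016
  yaw 0 unit [np.float64(-0.0083), np.float64(-0.0872)]
  yaw 6 unit [np.float64(-0.0174), np.float64(-0.0859)]
  yaw 12 unit [np.float64(-0.0263), np.float64(-0.0836)]
brass [ 0.5433 -0.0445  0.0972] 0.0
  yaw 0 unit [np.float64(-0.0102), np.float64(0.0555)]
  yaw 6 unit [np.float64(-0.0043), np.float64(0.0563)]
  yaw 12 unit [np.float64(0.0016), np.float64(0.0564)]
```

Yaw is about 10°, with the plunger at (0.5535, -0.100). The knob works out at unit (-0.024, -0.085, 0.1295), and that fits the lever length and the y -85 given. I'll roll -10° so that tool y is unit x and tool x is unit y, then move in front of the knob.

servo_tool(increments=[{"grip": 1,"roll": -5},{"grip": 1,"roll": -5,"x": -30,"y": -15},{"grip": 1,"x": -36,"y": -20},{"grip": 1,"x": -36,"y": -20},{"grip": 1,"x": -36,"y": -20}])

```text
invalid input at $.increments[0]: expected keys grip, x, y, z, roll
```

servo_tool(increments=[{"grip": 1,"x": -36,"y": -20},{"grip": 1,"x": -11,"y": -8},{"grip": 1},{"grip": 1},{"grip": 1}])

```text
invalid input at $.increments[0]: expected keys grip, x, y, z, roll
```

```bash
cat >> h.py <<'E'
def unit(p=None):
    p=np.array(env.get_state()["tcp_pos"] if p is None else p); w=p-[.5535,-.1,0]; c,s=np.cos(np.radians(10)),np.sin(np.radians(10))
    return np.round([c*w[0]+s*w[1],-s*w[0]+c*w[1],w[2]],4)
E
python3 - <<'E'
from h import *
s=env.get_state(); print(unit(),s["orientation"],s["finger_gap"],s["clock"])
w=env.read_camera("wrist"); cv2.imwrite("pics/w.png",w[:,:,::-1])
E
```

```text
[0.0381 0.0949 0.2305] [-6.36403185e-04  7.07097757e-01  7.07115357e-01 -4.78333858e-04] 0.08522198429994018 0.1
```

View pics/w.png

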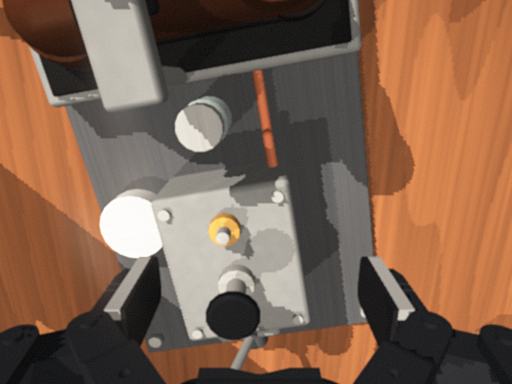

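All five keys are required, so nothing moved. The wrist view from the start pose shows the button at (233,314), the pin at (224,235) and the knob near (260,342), which agrees with the layout.

servo_tool(increments=[{"grip": 1,"x": 0,"y": 0,"z": 0,"roll": -5},{"grip": 1,"x": -30,"y": -15,"z": 0,"roll": -5},{"grip": 1,"x": -36,"y": -20,"z": 0,"roll": 0},{"grip": 1,"x": -36,"y": -20,"z": 0,"roll": 0},{"grip": 1,"x": -36,"y": -20,"z": 0,"roll": 0}])

```text
clock: 0.57
tcp_pos: [0.5215, -0.1489, 0.231]
orientation: [-0.0, 0.642, 0.767, -0.0]
wrist_force: [0.9, 0.4, 0.2]
finger_gap: 0.0254
grip_force: 0.0
```

servo_tool(increments=[{"grip": 1,"x": -36,"y": -20,"z": 0,"roll": 0},{"grip": 1,"x": -11,"y": -8,"z": 0,"roll": 0},{"grip": 1,"x": 0,"y": 0,"z": 30,"roll": 0},{"grip": 1,"x": 0,"y": 0,"z": 20,"roll": 0},{"grip": 1,"x": 0,"y": 0,"z": 0,"roll": 0}])

```text
clock: 0.98
tcp_pos: [0.5002, -0.1984, 0.1771]
orientation: [-0.004, 0.643, 0.766, -0.001]
wrist_force: [-0.8, 0.1, -0.5]
finger_gap: 0.0001
grip_force: 0.0
```

```bash
python3 - <<'E'
from h import *
s=env.get_state(); print(unit(),s["orientation"],s["finger_gap"],s["clock"])
w=env.read_camera("wrist"); cv2.imwrite("pics/w2.png",w[:,:,::-1])
E
```

```text
[-0.0696 -0.0877  0.1771] [-3.63741556e-03  6.43354225e-01  7.65559782e-01 -5.75448831e-04] 6.816776873904233e-05 0.9833
```

View pics/w2.png

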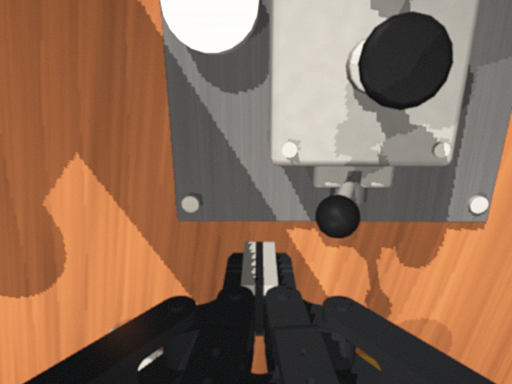

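The view is now square with the plate, with the knob at (338,216), the button at (406,60) and the fingertips to the left of the knob. I'll check both from here.

```bash
python3 - <<'E'
from h import *
from scipy.spatial.transform import Rotation as Ro
s=env.get_state(); q=s["orientation"]; R=Ro.from_quat([*q[1:],q[0]]).as_matrix(); c,K=cal("wrist"); T=c["tool_from_camera"]
for u,v,z in((338,216,.1295),(406,60,.148)):
    d=R@T[:3,:3]@np.linalg.inv(K)@[u,v,1]; o=R@T[:3,3]+s["tcp_pos"]; print(unit(o+d*(z-o[2])/d[2]))
E
```

```text
[-0.0222 -0.0871  0.1295]
[-3.00e-04 -1.00e-04  1.48e-01]
```

servo_tool(increments=[{"grip": 1,"x": 0,"y": 0,"z": 30,"roll": 0},{"grip": 1,"x": 0,"y": 0,"z": 32,"roll": 0},{"grip": 1,"x": 0,"y": 0,"z": 0,"roll": 0},{"grip": 1,"x": 0,"y": 15,"z": 0,"roll": 0},{"grip": 1,"x": 0,"y": 10,"z": 0,"roll": 0}])

```text
clock: 1.45
tcp_pos: [0.5282, -0.1947, 0.1211]
orientation: [0.0, 0.643, 0.766, -0.0]
wrist_force: [-3.0, -1.0, 3.0]
finger_gap: -0.0001
grip_force: 1.6
```

servo_tool(increments=[{"grip": 1,"x": 0,"y": 10,"z": 0,"roll": 0},{"grip": 1,"x": 0,"y": 10,"z": 0,"roll": 0},{"grip": 1,"x": 0,"y": 10,"z": 0,"roll": 0},{"grip": 1,"x": 0,"y": 10,"z": 0,"roll": 0},{"grip": 1,"x": 0,"y": 5,"z": 0,"roll": 0}])

```text
clock: 1.87
tcp_pos: [0.5734, -0.1868, 0.1194]
orientation: [0.0, 0.643, 0.766, 0.0]
wrist_force: [-1.3, -1.5, -0.8]
finger_gap: 0.0001
grip_force: 0.8
```

servo_tool(increments=[{"grip": 1,"x": 0,"y": 3,"z": 0,"roll": 0},{"grip": 1,"x": 0,"y": 2,"z": 0,"roll": 0},{"grip": 1,"x": 0,"y": 0,"z": 0,"roll": 0}])

```text
clock: 2.12
tcp_pos: [0.577, -0.1858, 0.119]
orientation: [-0.0, 0.643, 0.766, 0.0]
wrist_force: [-1.1, -0.5, 0.1]
finger_gap: 0.0001
grip_force: 0.0
```

```bash
python3 - <<'E'
from h import *
s=env.get_state(); print(unit(),s["wrist_force"])
w=env.read_camera("wrist"); cv2.imwrite("pics/w3.png",w[:,:,::-1])
E
```

```text
[ 0.0083 -0.0886  0.119 ] [-1.05708069 -0.54438354  0.11733941]
```

View pics/w3.png

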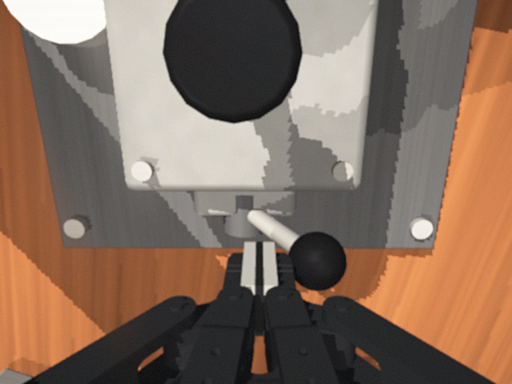

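The lever is now leaning away from the robot, with the ball at (317,260), but there is no stop force yet. I'll push on gently.

servo_tool(increments=[{"grip": 1,"x": 0,"y": 3,"z": 0,"roll": 0},{"grip": 1,"x": 0,"y": 2,"z": 0,"roll": 0},{"grip": 1,"x": 0,"y": 0,"z": 0,"roll": 0}])

```text
clock: 2.42
tcp_pos: [0.5784, -0.1856, 0.119]
orientation: [-0.002, 0.643, 0.766, -0.003]
wrist_force: [-9.8, -3.4, 5.2]
finger_gap: -0.0002
grip_force: 5.7
```

servo_tool(increments=[{"grip": 1,"x": 0,"y": 2,"z": 0,"roll": 0},{"grip": 1,"x": 0,"y": 2,"z": 0,"roll": 0},{"grip": 1,"x": 0,"y": 0,"z": 0,"roll": 0}])

```text
clock: 2.67
tcp_pos: [0.5788, -0.1855, 0.1189]
orientation: [-0.004, 0.644, 0.765, -0.005]
wrist_force: [-19.8, -5.9, 9.5]
finger_gap: 0.0002
grip_force: 11.4
```

The force rises with no further motion, so the lever is at its stop. I'll back off, rise and go above the plunger.

servo_tool(increments=[{"grip": 1,"x": 0,"y": -20,"z": 0,"roll": 0},{"grip": 1,"x": 0,"y": -20,"z": -20,"roll": 0},{"grip": 1,"x": 0,"y": 0,"z": -40,"roll": 0},{"grip": 1,"x": 30,"y": 12,"z": 0,"roll": 0},{"grip": 1,"x": 30,"y": 13,"z": 0,"roll": 0}])

```text
clock: 3.08
tcp_pos: [0.5621, -0.1298, 0.1826]
orientation: [0.003, 0.645, 0.765, 0.001]
wrist_force: [0.6, -0.0, -0.2]
finger_gap: -0.0001
grip_force: 0.0
```

servo_tool(increments=[{"grip": 1,"x": 28,"y": 0,"z": 0,"roll": 0},{"grip": 1,"x": 0,"y": 0,"z": 0,"roll": 0},{"grip": 1,"x": 0,"y": 0,"z": 0,"roll": 0}])

```text
clock: 3.33
tcp_pos: [0.5558, -0.0992, 0.1799]
orientation: [0.0, 0.642, 0.767, 0.0]
wrist_force: [0.0, -0.3, -0.0]
finger_gap: -0.0002
grip_force: 0.0
```

```bash
python3 - <<'E'
from h import *
s=env.get_state(); print(unit(),s["wrist_force"])
w=env.read_camera("wrist"); cv2.imwrite("pics/w4.png",w[:,:,::-1])
E
```

```text
[0.0024 0.0004 0.1799] [ 0.04832714 -0.31780828 -0.03068162]
```

View pics/w4.png

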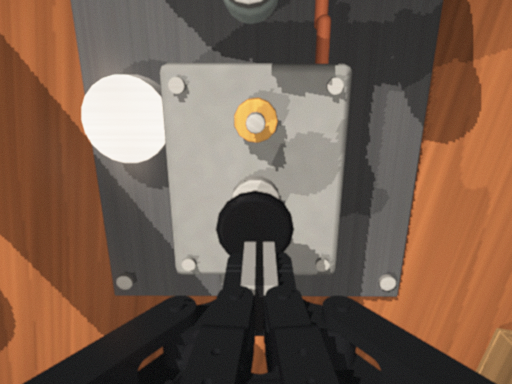

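The fingertips are centred over the button at (255,225). First stroke:

servo_tool(increments=[{"grip": 1,"x": 0,"y": -2,"z": 24,"roll": 0},{"grip": 1,"x": 0,"y": 0,"z": 15,"roll": 0},{"grip": 1,"x": 0,"y": 0,"z": 15,"roll": 0},{"grip": 1,"x": 0,"y": 0,"z": 12,"roll": 0},{"grip": 1,"x": 0,"y": 0,"z": 0,"roll": 0}])

```text
clock: 3.8
tcp_pos: [0.5558, -0.1026, 0.1179]
orientation: [0.003, 0.643, 0.766, 0.001]
wrist_force: [-5.8, 3.2, 24.7]
finger_gap: 0.0
grip_force: 12.8
```

That bottomed out at 0.118. Now up, then the next strokes.

servo_tool(increments=[{"grip": 1,"x": 0,"y": 0,"z": -15,"roll": 0},{"grip": 1,"x": 0,"y": 0,"z": -15,"roll": 0},{"grip": 1,"x": 0,"y": 0,"z": -14,"roll": 0},{"grip": 1,"x": 0,"y": 0,"z": 0,"roll": 0},{"grip": 1,"x": 0,"y": 0,"z": 0,"roll": 0}])

```text
clock: 4.22
tcp_pos: [0.5544, -0.1021, 0.1578]
orientation: [0.001, 0.643, 0.766, 0.0]
wrist_force: [-0.2, 0.9, -0.8]
finger_gap: 0.0001
grip_force: 0.0
```

servo_tool(increments=[{"grip": 1,"x": 0,"y": 0,"z": 15,"roll": 0},{"grip": 1,"x": 0,"y": 0,"z": 15,"roll": 0},{"grip": 1,"x": 0,"y": 0,"z": 14,"roll": 0},{"grip": 1,"x": 0,"y": 0,"z": 0,"roll": 0},{"grip": 1,"x": 0,"y": 0,"z": 0,"roll": 0}])

```text
clock: 4.63
tcp_pos: [0.5556, -0.1023, 0.1178]
orientation: [0.003, 0.643, 0.766, 0.001]
wrist_force: [-6.4, 1.2, 32.1]
finger_gap: -0.0001
grip_force: 16.0
```

servo_tool(increments=[{"grip": 1,"x": 0,"y": 0,"z": -15,"roll": 0},{"grip": 1,"x": 0,"y": 0,"z": -15,"roll": 0},{"grip": 1,"x": 0,"y": 0,"z": -14,"roll": 0},{"grip": 1,"x": 0,"y": 0,"z": 0,"roll": 0},{"grip": 1,"x": 0,"y": 0,"z": 0,"roll": 0}])

```text
clock: 5.05
tcp_pos: [0.5536, -0.1013, 0.1565]
orientation: [-0.0, 0.643, 0.766, -0.0]
wrist_force: [-0.3, 0.4, -0.6]
finger_gap: -0.0003
grip_force: 0.0
```

servo_tool(increments=[{"grip": 1,"x": 0,"y": 0,"z": 15,"roll": 0},{"grip": 1,"x": 0,"y": 0,"z": 15,"roll": 0},{"grip": 1,"x": 0,"y": 0,"z": 14,"roll": 0},{"grip": 1,"x": 0,"y": 0,"z": 0,"roll": 0},{"grip": 1,"x": 0,"y": 0,"z": 0,"roll": 0}])

```text
clock: 5.47
tcp_pos: [0.555, -0.1016, 0.1178]
orientation: [0.003, 0.643, 0.766, 0.001]
wrist_force: [-9.2, 2.1, 36.5]
finger_gap: -0.0007
grip_force: 18.5
```

servo_tool(increments=[{"grip": 1,"x": 0,"y": 0,"z": -15,"roll": 0},{"grip": 1,"x": 0,"y": 0,"z": -15,"roll": 0},{"grip": 1,"x": 0,"y": 0,"z": -14,"roll": 0},{"grip": 1,"x": 0,"y": 0,"z": 0,"roll": 0},{"grip": 1,"x": 0,"y": 0,"z": 0,"roll": 0}])

```text
clock: 5.88
tcp_pos: [0.5533, -0.1009, 0.156]
orientation: [-0.001, 0.643, 0.766, -0.0]
wrist_force: [-0.9, 0.3, -0.1]
finger_gap: -0.0
grip_force: 0.0
```

```bash
python3 - <<'E'
from h import *
print(unit(),env.get_state()["clock"])
w=env.read_camera("wrist");b=env.read_camera("side")[150:210,220:300]
cv2.imwrite("pics/w5.png",np.hstack([w[:300,100:420,::-1],cv2.resize(b[:,:,::-1],(400,300),interpolation=cv2.INTER_CUBIC)]))
E
```

```text
[-0.0004 -0.0008  0.156 ] 5.8833
```

View pics/w5.png

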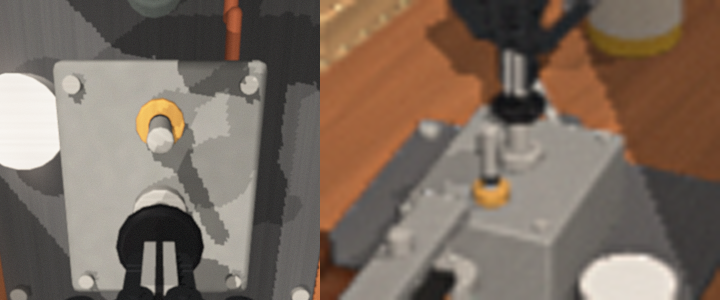

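The pin is rising, with its dark band starting to show above the collar, and the button comes fully up between strokes. The commanded height is drifting down a little, so I'll raise it slightly over three more strokes.

servo_tool(increments=[{"grip": 1,"x": 0,"y": 0,"z": 15,"roll": 0},{"grip": 1,"x": 0,"y": 0,"z": 15,"roll": 0},{"grip": 1,"x": 0,"y": 0,"z": 12,"roll": 0},{"grip": 1,"x": 0,"y": 0,"z": 0,"roll": 0},{"grip": 1,"x": 0,"y": 0,"z": 0,"roll": 0}])

```text
clock: 6.4
tcp_pos: [0.555, -0.1013, 0.1179]
orientation: [0.002, 0.643, 0.766, 0.001]
wrist_force: [-3.4, 0.0, 23.3]
finger_gap: 0.0001
grip_force: 11.5
```

servo_tool(increments=[{"grip": 1,"x": 0,"y": 0,"z": -15,"roll": 0},{"grip": 1,"x": 0,"y": 0,"z": -15,"roll": 0},{"grip": 1,"x": 0,"y": 0,"z": -14,"roll": 0},{"grip": 1,"x": 0,"y": 0,"z": 0,"roll": 0},{"grip": 1,"x": 0,"y": 0,"z": 0,"roll": 0}])

```text
clock: 6.82
tcp_pos: [0.5534, -0.1007, 0.1582]
orientation: [-0.0, 0.643, 0.766, -0.0]
wrist_force: [0.1, -0.6, -0.8]
finger_gap: 0.0002
grip_force: 0.0
```

servo_tool(increments=[{"grip": 1,"x": 0,"y": 0,"z": 15,"roll": 0},{"grip": 1,"x": 0,"y": 0,"z": 15,"roll": 0},{"grip": 1,"x": 0,"y": 0,"z": 13,"roll": 0},{"grip": 1,"x": 0,"y": 0,"z": 0,"roll": 0},{"grip": 1,"x": 0,"y": 0,"z": 0,"roll": 0}])

```text
clock: 7.23
tcp_pos: [0.5556, -0.1015, 0.1182]
orientation: [0.003, 0.643, 0.766, 0.001]
wrist_force: [0.4, -0.2, 21.4]
finger_gap: -0.0004
grip_force: 10.2
```

servo_tool(increments=[{"grip": 1,"x": 0,"y": 0,"z": -15,"roll": 0},{"grip": 1,"x": 0,"y": 0,"z": -15,"roll": 0},{"grip": 1,"x": 0,"y": 0,"z": -14,"roll": 0},{"grip": 1,"x": 0,"y": 0,"z": 0,"roll": 0},{"grip": 1,"x": 0,"y": 0,"z": 0,"roll": 0}])

```text
clock: 7.65
tcp_pos: [0.5532, -0.1007, 0.1588]
orientation: [-0.001, 0.643, 0.766, -0.0]
wrist_force: [0.4, 0.4, -0.4]
finger_gap: -0.0002
grip_force: 0.0
```

servo_tool(increments=[{"grip": 1,"x": 0,"y": 0,"z": 15,"roll": 0},{"grip": 1,"x": 0,"y": 0,"z": 15,"roll": 0},{"grip": 1,"x": 0,"y": 0,"z": 13,"roll": 0},{"grip": 1,"x": 0,"y": 0,"z": 0,"roll": 0},{"grip": 1,"x": 0,"y": 0,"z": 0,"roll": 0}])

```text
clock: 8.07
tcp_pos: [0.5545, -0.1011, 0.1182]
orientation: [0.001, 0.643, 0.766, 0.001]
wrist_force: [-1.4, 0.9, 15.8]
finger_gap: 0.0001
grip_force: 7.9
```

servo_tool(increments=[{"grip": 1,"x": 0,"y": 0,"z": -15,"roll": 0},{"grip": 1,"x": 0,"y": 0,"z": -15,"roll": 0},{"grip": 1,"x": 0,"y": 0,"z": -14,"roll": 0},{"grip": 1,"x": 0,"y": 0,"z": 0,"roll": 0},{"grip": 1,"x": 0,"y": 0,"z": 0,"roll": 0}])

```text
clock: 8.48
tcp_pos: [0.5532, -0.1007, 0.1597]
orientation: [-0.001, 0.643, 0.766, -0.0]
wrist_force: [0.4, -0.0, -1.1]
finger_gap: 0.0
grip_force: 0.0
```

Two more firm strokes for good measure (more pumping does no harm). After that, rise clear and look.

servo_tool(increments=[{"grip": 1,"x": 0,"y": 0,"z": 16,"roll": 0},{"grip": 1,"x": 0,"y": 0,"z": 15,"roll": 0},{"grip": 1,"x": 0,"y": 0,"z": 15,"roll": 0},{"grip": 1,"x": 0,"y": 0,"z": 0,"roll": 0},{"grip": 1,"x": 0,"y": 0,"z": 0,"roll": 0}])

```text
clock: 8.9
tcp_pos: [0.5551, -0.1013, 0.1179]
orientation: [0.002, 0.643, 0.766, 0.001]
wrist_force: [-3.5, 0.0, 24.8]
finger_gap: -0.0001
grip_force: 13.0
```

servo_tool(increments=[{"grip": 1,"x": 0,"y": 0,"z": -15,"roll": 0},{"grip": 1,"x": 0,"y": 0,"z": -15,"roll": 0},{"grip": 1,"x": 0,"y": 0,"z": -14,"roll": 0},{"grip": 1,"x": 0,"y": 0,"z": 0,"roll": 0},{"grip": 1,"x": 0,"y": 0,"z": 0,"roll": 0}])

```text
clock: 9.32
tcp_pos: [0.5531, -0.1007, 0.1577]
orientation: [-0.001, 0.643, 0.766, -0.0]
wrist_force: [-0.1, -0.5, -0.1]
finger_gap: 0.0001
grip_force: 0.0
```

servo_tool(increments=[{"grip": 1,"x": 0,"y": 0,"z": 15,"roll": 0},{"grip": 1,"x": 0,"y": 0,"z": 15,"roll": 0},{"grip": 1,"x": 0,"y": 0,"z": 14,"roll": 0},{"grip": 1,"x": 0,"y": 0,"z": 0,"roll": 0},{"grip": 1,"x": 0,"y": 0,"z": 0,"roll": 0}])

```text
clock: 9.73
tcp_pos: [0.5549, -0.1013, 0.1179]
orientation: [0.002, 0.643, 0.766, 0.001]
wrist_force: [-4.7, 1.1, 27.1]
finger_gap: 0.0003
grip_force: 13.5
```

servo_tool(increments=[{"grip": 1,"x": 0,"y": 0,"z": -30,"roll": 0},{"grip": 1,"x": 0,"y": 0,"z": -40,"roll": 0},{"grip": 1,"x": 0,"y": 0,"z": -40,"roll": 0},{"grip": 1,"x": 0,"y": 0,"z": 0,"roll": 0},{"grip": 1,"x": 0,"y": 0,"z": 0,"roll": 0}])

```text
clock: 10.15
tcp_pos: [0.5545, -0.1011, 0.2257]
orientation: [0.001, 0.643, 0.766, 0.0]
wrist_force: [0.2, 0.4, -0.6]
finger_gap: -0.0
grip_force: 0.0
```

```bash
python3 - <<'E'
from h import *
print(unit(),env.get_state()["clock"])
w=env.read_camera("scene")[160:220,195:275];b=env.read_camera("side")[145:205,220:300]
cv2.imwrite("pics/w6.png",np.hstack([cv2.resize(i[:,:,::-1],(400,300),interpolation=cv2.INTER_CUBIC) for i in(w,b)]))
x,y=[-.1736*.055+.5535,.9848*.055-.1]
for n,o in(("scene",(195,160)),("side",(220,145))): print(n,((proj(n,[[x,y,z] for z in(.104,.148,.155)])-o)*5).round())
E
```

```text
[ 0.0008 -0.0013  0.2257] 10.15
scene [[271. 174.]
 [270. 120.]
 [270. 112.]]
side [[170. 208.]
 [168. 159.]
 [168. 151.]]
```

View pics/w6.png

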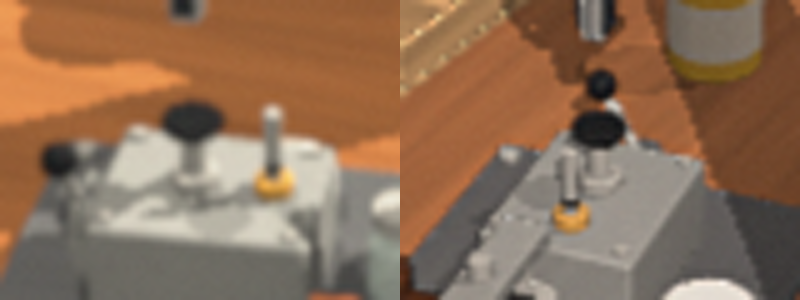

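The pin's tip is at about (272,107) in the scene crop and (168,150) in the side crop, matching a 155 mm tip. The band is above the collar, the button is up and the lever leans away. A quick numeric check of the knob before handing in.

```bash
python3 - <<'E'
from h import *
for n,u,v in(("scene",195+58/5,160+159/5),("side",220+200/5,145+84/5)): print(unit(onz(n,u,v,.125)))
print(env.hand_in())
E
```

```text
[ 0.036 -0.083  0.125]
[ 0.0338 -0.0844  0.125 ]
the job is handed in; nothing more can be done
None
```

The job is handed in: the release lever is at its stop, eight full strokes brought the indicator pin fully out (tip at about 155 mm), and the plunger is back up with the arm clear, at about 10 s of the 48 s allowed.

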